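Set the running clearance of a bar guide

TASK

Slide the steel flat bar along the guide until it is fully home against the blue end stop. Then turn the black thumbscrew clockwise until it seats, back it off a quarter turn so that the bar has running clearance, and finish still gripping the thumbscrew there, without letting go of it, so that it can be locked. Leave the bolt, the yellow bin and the angle-iron offcut beside the guide where they are.

Things in the scene. Friction and masses are not known exactly. Their poses are not given: they have to be found in the camera images.
- guide: Fixed bar guide; own frame in mm: origin under the base on the bench, x along the bar to the end stop, z up. Aluminium base 190 x 120 x 10 (x -105..85); rails x 0..70, 44 apart, top z 22; blue end stop, face x = 70, top z 30; blue bridge x 30..60, y -48..48, underside z 42, top z 56 (bolt heads to 60); upright thumbscrew through it at x 45, y 0.
- bar_center (a point): Centre of the loose dark steel flat bar, 122 x 40 x 10 mm, about 0.35 kg; y along its length. It lies flat on the base (top 20 mm over the bench) along the guide's x, front end between the rails with 2 mm play a side, rear end free to push, or grip across 40 mm. Starts 15 to 40 mm short; home (front end on the stop) its centre is at x = +9 mm in the guide's frame.
- wing (a point): Black wing grip on top of the thumbscrew, with a red dot near one end: 50 mm long along its x, 10 mm thick along its y, 24 mm high; origin at its centre, on the screw axis, 90 mm above the bench. Pinch it across the 10 mm from above. It turns with the screw and does not rise or sink.
- screw (a joint): Thumbscrew angle, rad; grows clockwise seen from above (tightening). Hard stop at 3.0 = seated, wing along the bar, red dot to the end stop; a quarter turn back (1.43) the wing lies across the bar. Starts at 0.9 to 2.0; 0.06 N m friction, stays where left. It drives the rubber foot under the bridge, 6 mm a turn, which reaches the bar's top at the seat, not before.
- bolt: Loose brown bolt with nut, 29 x 56 x 30 mm, lying beside the guide, origin at its underside. Leave alone.
- bin: Loose small yellow bin of screws, 47 x 65 x 44 mm, standing beside the guide, origin at its underside. Leave alone.
- angle: Loose rusty angle-iron offcut, 75 x 40 x 40 mm, standing on one leg beside the guide, origin at its underside. Leave alone.

How it is judged (in metres and radians):
On the way, in this order (a step that is already met when the one before it is completed fails the run):
1. the bar is home against the end stop (x of bar_center in the frame of guide above 0.005 m and z of bar_center in the frame of guide below 0.018 m), for 0.1 s.
2. the thumbscrew is turned clockwise until it seats, with the bar home (all of step 1 and value of joint screw above 2.92 rad), for 0.15 s.
At the end, for the whole second after the job is handed in: After seating, the thumbscrew stands a quarter turn (90 degrees, within 15 degrees) back from its seat and the fingers still grip its wing with more than 2 N, the grasp point within 30 mm of the wing's centre; the bar lies flat on the base within 4 mm of the end stop (all of step 1 and value of joint screw between 1.169 and 1.689 rad and contact force between the fingers and screw above 2 N and distance between the grasp point and wing below 0.03 m); the arm keeps its last pose, push and grip.
It fails at once if the bolt beside the guide is moved more than 20 mm (distance of bolt from where it was at the start of the episode above 0.02 m).
It fails at once if the bin beside the guide is moved more than 20 mm (distance of bin from where it was at the start of the episode above 0.02 m).
It fails at once if the angle beside the guide is moved more than 20 mm (distance of angle from where it was at the start of the episode above 0.02 m).
It also fails if it takes over 67 s, if anything falls off the work surface, if the arm or the gripper's body presses on something with over 40 N, if the wrist force passes 120 N, or if a joint passes its speed limit or range.

ROBOT

A 6-joint arm with a two-finger parallel gripper is mounted at the origin on the work surface; the furniture and walls round the work are solid. World frame = base frame: x ahead of the robot, y to its left, z up, the work surface at z = 0. Lengths are in m, angles in degrees, forces in N, time in s.
With the tool pointing down it reaches from about 0.35 to 0.875 m from the base axis. Payload 4.2 kg.
Tool frame: the origin (TCP) lies at the very end of the fingers, on their centre line; the grasp point (between the pads) lies 19 mm behind it (r.hold_point_z is the distance from the TCP to the grasp point, in m); z points along the fingers, y is the direction in which the jaws open and shut (so a half turn about z gives the same grasp; the last joint's range is limited). The gripper opens to 87 mm and grips with 3 to 60 N. Pads are 19 mm wide; open, the fingers measure 117 mm over their backs; the gripper's body (75 mm by 190 mm) begins 51 mm behind the grasp point.
Start: joints at [80.879, 22.042, 0.453, 0, -68.411, -14.817], TCP at [0.254, 0.571, 0.223] pointing down, gripper open.
Joint ranges: [-179.83, 179.83], [-69.29, 118.12], [-61.27, 80.66], [-181.25, 117.63], [-171.15, -9.14], [-177.46, 177.46]. Speed limits (degrees/s): [159.86, 159.86, 180, 180, 180, 180].

INTERFACE

Orientations are given as a 3x3 rotation matrix whose columns are the frame's x, y, z axes.
In Python, from station import r, cams, ticket gives the robot as it stands.
- The arm moves only by the tool drive_tool, never from a script. Its argument "deltas" is a list of rows, each an object of numbers: "dx", "dy", "dz": the shift along the tool's x, y, z in m; "wx", "wy", "wz": the turn, a rotation vector about the tool's x, y, z in degrees. A call has 1 to 20 rows; each row is the pose to reach, as a shift and turn from the pose commanded when the call began, along the tool's axes at that moment; what a row does not reach only later rows make up. A row lasts 1/10 s, in which the tool goes at most 50 mm and 8.59 degrees, less where a joint would pass 70% of its speed; a pose out of reach is approached as far as the arm can. A call with a gripper value outside its range is refused whole. "gripper" is the opening, from 0 (shut) to 1 (fully open), set as the call begins (left out, the last holds). The fingers move at their own pace and stop on an object; the grip force is fixed at half the most. Time passes only in rows, so rows that repeat a pose let the fingers close. It gives the time, the measured TCP pose, the force and the opening at its end, in the units of the state.
- r.sense(): the state, without advancing time (a new reading comes with each control period).
- cams.capture(name): name is "side" or "top"; returns the picture (400x640x3 uint8, red, green, blue); there is no depth.
- cams.camera_model(name): a dict with "intrinsics" (3x3 intrinsics, pixels), "distortion" ([k1, k2, p1, p2, k3] as OpenCV has them; the pictures are not rectified), "extrinsics" (4x4, takes a point from world to camera coordinates). Camera axes: x right, y down, z forward; pixel columns grow to the right and rows downward; lengths in m; the calibration is good to about 2 mm. A picture is of the moment at which its call begins. camera_model takes no time and is no camera call.
- ticket.finish_job(): hands the job in, once; it reports no verdict.
The state is a dict: "time_s": time; "joints": joint angles; "joint_velocities": joint speeds; "effort": joint torques, N m; "tcp_pos": TCP position; "ee_rot": TCP orientation; "wrist_force": force on the tool from outside, world axes, zero at the start; "moment": the same for the moment, N m; "gripper_width": opening from 0.0 (shut) to 1.0 (fully open).
Only numpy, scipy, OpenCV 4.12 (cv2) and the standard library are available. Lean on these libraries where they do the work, as an engineer would, in place of code of your own. Each camera call takes 0.05 s, during which the arm holds its last target.

## Working session

There is one attempt and no reset: what is moved stays moved. The work goes in short steps, Python scripts to look and compute and a tool call to move; the robot and the scene stay as the last step left them, time stands still between calls to the robot, and variables do not carry over. Pictures are saved under pics/ and viewed, and the job is handed in when it is done.

Besides the shell and the picture viewer there is one more tool, called after "Request:" as name([rows], argument=value, ...), one row to a line, values as JSON. drive_tool: Moves the arm, as the interface text tells. Its arguments: {"type":"object","properties":{"deltas":{"type":"array","items":{"type":"object","properties":{"dx":{"type":"number"},"dy":{"type":"number"},"dz":{"type":"number"},"wx":{"type":"number"},"wy":{"type":"number"},"wz":{"type":"number"}}}},"gripper":{"type":"number"}},"required":["deltas"]}

```bash
ls; mkdir -p pics; python3 - <<'E'
from station import r,cams
import cv2,numpy as np
np.set_printoptions(precision=4,suppress=True)
for n in("side","top"):
    im=cams.capture(n); cv2.imwrite(f"pics/{n}0.png",im[:,:,::-1]); m=cams.camera_model(n)
    print(n,m)
print(r.sense(),r.hold_point_z)
E
```

```text
pics
side {'intrinsics': array([[518.008 ,   0.    , 316.2573],
       [  0.    , 518.008 , 194.1561],
       [  0.    ,   0.    ,   1.    ]]), 'distortion': array([-0.0381,  0.    ,  0.    ,  0.    ,  0.    ]), 'extrinsics': array([[ 0.9988, -0.0486,  0.008 , -0.5494],
       [-0.0196, -0.5397, -0.8416,  0.1207],
       [ 0.0452,  0.8405, -0.54  ,  0.9781],
       [ 0.    ,  0.    ,  0.    ,  1.    ]])}
top {'intrinsics': array([[400.3854,   0.    , 324.1735],
       [  0.    , 400.3854, 198.9472],
       [  0.    ,   0.    ,   1.    ]]), 'distortion': array([0.0165, 0.    , 0.    , 0.    , 0.    ]), 'extrinsics': array([[-0.0286, -0.9995, -0.0128,  0.0669],
       [-0.9925,  0.0299, -0.1184,  0.5552],
       [ 0.1187,  0.0093, -0.9929,  0.8541],
       [ 0.    ,  0.    ,  0.    ,  1.    ]])}
{'time_s': 0.1, 'joints': array([ 80.8803,  22.0841,   0.3873,  -0.0262, -68.4119, -14.8172]), 'joint_velocities': array([ 0.0838, -0.0563,  0.1593,  0.1791, -0.0103, -0.0381]), 'effort': array([  0.0005, -39.1687,  18.7937,   4.2319,   0.0135,  -0.0001]), 'tcp_pos': array([0.2533, 0.5708, 0.2216]), 'ee_rot': array([[ 0.9139, -0.4059, -0.0007],
       [-0.4059, -0.9139, -0.0018],
       [ 0.0001,  0.0019, -1.    ]]), 'wrist_force': array([ 0.6949, -0.1856, -0.3529]), 'moment': array([-0.0092,  0.0559,  0.0539]), 'gripper_width': 0.9957815618436057} 0.0187
```

View pics/side0.png

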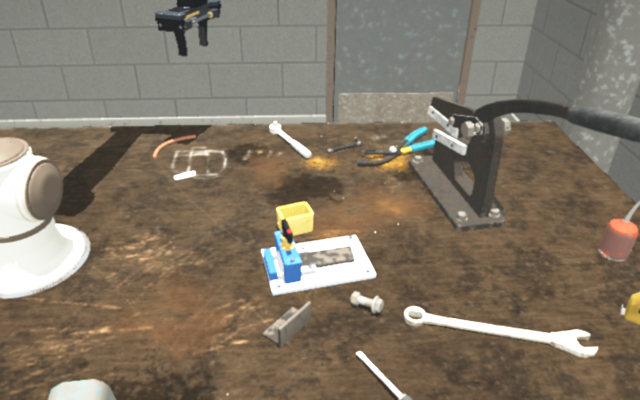

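View pics/top0.png

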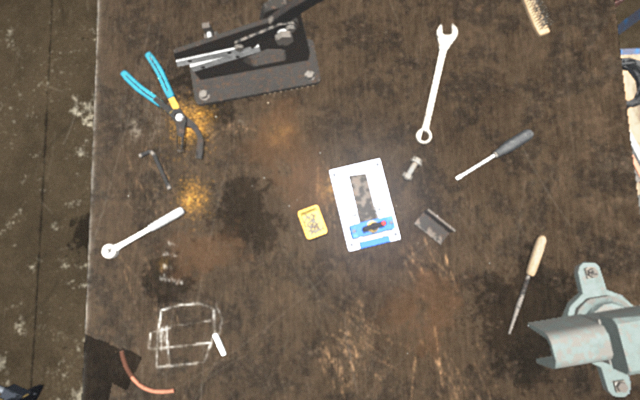

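```bash
python3 - <<'E'
import cv2
a=cv2.imread("pics/side0.png")[190:350,240:400]; b=cv2.imread("pics/top0.png")[145:265,290:470]
cv2.imwrite("pics/side0z.png",cv2.resize(a,None,fx=3.7,fy=3.7,interpolation=cv2.INTER_CUBIC))
cv2.imwrite("pics/top0z.png",cv2.resize(b,None,fx=4.4,fy=4.4,interpolation=cv2.INTER_CUBIC))
E
```

```text
(no output)
```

View pics/side0z.png

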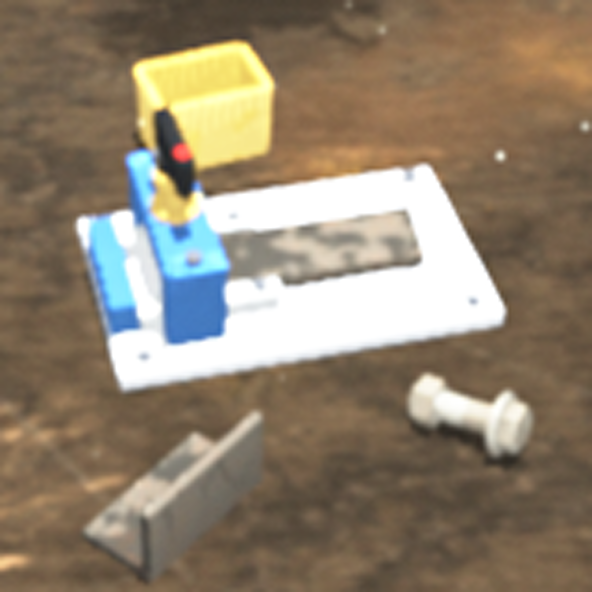

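View pics/top0z.png

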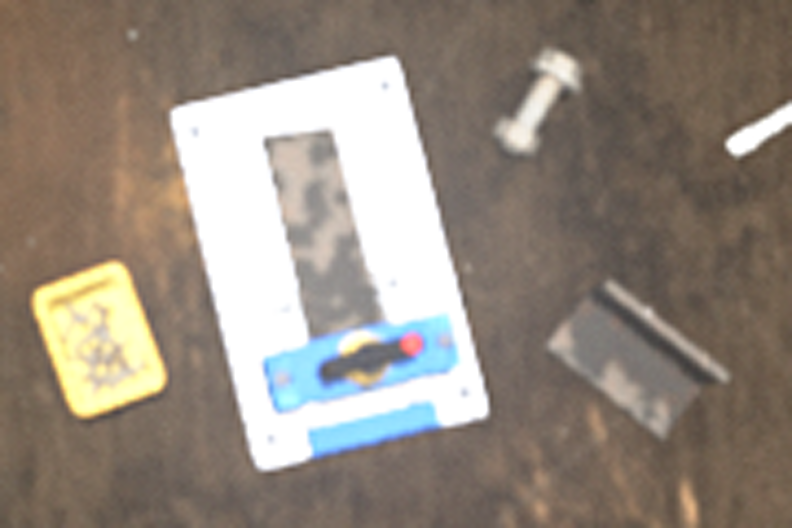

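```bash
cat > h.py <<'E'
import cv2,numpy as np
from station import r,cams
np.set_printoptions(precision=4,suppress=True)
M={n:cams.camera_model(n) for n in("side","top")}
def ray(n,p):
    m=M[n];q=cv2.undistortPoints(np.array([[p]],float),m["intrinsics"],m["distortion"])[0,0]
    E=m["extrinsics"];R=E[:3,:3];t=E[:3,3];return -R.T@t,R.T@np.array([q[0],q[1],1])
def onz(n,p,z):
    o,d=ray(n,p);return o+d*(z-o[2])/d[2]
def proj(n,P):
    m=M[n];E=m["extrinsics"]
    return cv2.projectPoints(np.array(P,float).reshape(-1,1,3),cv2.Rodrigues(E[:3,:3])[0],E[:3,3],m["intrinsics"],m["distortion"])[0].reshape(-1,2)
def two(p,q):
    A=[];b=[]
    for n,x in(("side",p),("top",q)):
        o,d=ray(n,x);d/=np.linalg.norm(d);K=np.eye(3)-np.outer(d,d);A.append(K);b.append(K@o)
    return np.linalg.lstsq(np.vstack(A),np.hstack(b),rcond=None)[0]
E
python3 - <<'E'
from h import *
for n in("top","side"):
    im=cv2.imread(f"pics/{n}0.png");h=cv2.cvtColor(im,cv2.COLOR_BGR2HSV)
    roi=np.zeros(im.shape[:2],np.uint8)
    if n=="top": roi[150:260,325:402]=1
    else: roi[230:296,258:380]=1
    w=((h[...,1]<60)&(h[...,2]>170)|((h[...,0]>95)&(h[...,0]<125)&(h[...,1]>100)&(h[...,2]>100))).astype(np.uint8)*roi
    w=cv2.morphologyEx(w,cv2.MORPH_OPEN,np.ones((3,3),np.uint8))
    c=max(cv2.findContours(w,0,2)[0],key=cv2.contourArea)
    hull=cv2.convexHull(c);q=cv2.approxPolyN(hull,4)[0] if n=="top" else cv2.approxPolyDP(hull,4,True)[:,0]
    print(n,q.tolist(),[onz(n,p,.01)[:2].round(4).tolist() for p in q])
    red=((h[...,0]<8)|(h[...,0]>172))&(h[...,1]>150)&(h[...,2]>120)
    ys,xs=np.nonzero(red[200:260,280:400]);print("red",xs.mean()+280,ys.mean()+200,len(xs))
    bl=(h[...,2]<50);sl=(slice(210,250),slice(355,395)) if n=="top" else (slice(215,250),slice(275,305))
    ys,xs=np.nonzero(bl[sl]);print("blk",xs.mean()+sl[1].start,ys.mean()+sl[0].start,len(xs))
E
```

```text
top [[402, 239], [348, 252], [327, 169], [380, 157]] [[0.4641, -0.121], [0.4386, 0.0009], [0.6287, 0.0423], [0.6529, -0.0803]]
red nan nan 0
blk nan nan 0
side [[375, 271], [372, 278], [273, 294], [261, 249], [275, 237], [355, 234]] [[0.6532, -0.0743], [0.6451, -0.0928], [0.4695, -0.1265], [0.444, -0.0026], [0.47, 0.0342], [0.6292, 0.0379]]
red 288.6 231.0 15
blk 286.5897435897436 234.46153846153845 39<stdin>:13: RuntimeWarning: Mean of empty slice.
  ret = ret.dtype.type(ret / rcount)
<stdin>:15: RuntimeWarning: Mean of empty slice.
```

```bash
python3 - <<'E'
from h import *
print("dot",two((288.7,231.2),(383.9,223)))
print("wingc top",onz("top",(374.5,225.7),.102))
a=np.array([-.977,-.2115]);O=np.array([.5461,-.0395])+.01*a
y=np.array([-a[1],a[0]]);G=lambda x,yy,z:[*(O+x*a+yy*y),z]
print("O",O,"screw",G(.045,0,.09),np.degrees(np.arctan2(a[1],a[0])))
d=two((288.7,231.2),(383.9,223))[:2]-np.array(G(.045,0,0)[:2]);print("dot guide",d@a,d@y)
# bar rear end from top picture at z=.02
for p in[(266,136),(334,131)]: 
    q=onz("top",(290+p[0]/4.4,145+p[1]/4.4),.02)[:2]-O;print("bar rear top",q@a,q@y)
for p in[(408,212),(418,262)]:
    q=onz("side",(240+p[0]/3.7,190+p[1]/3.7),.02)[:2]-O;print("bar rear side",q@a,q@y)
for n in("top","side"):
    im=cv2.imread(f"pics/{n}0.png")
    f=4 
    x0,y0=(315,145) if n=="top" else (250,200)
    z=cv2.resize(im[y0:y0+130,x0:x0+150],None,fx=f,fy=f,interpolation=cv2.INTER_CUBIC)
    P=[G(*p) for p in[(-.105,-.06,.01),(-.105,.06,.01),(.085,.06,.01),(.085,-.06,.01),(.03,-.048,.056),(.03,.048,.056),(.06,.048,.056),(.06,-.048,.056),(.045,0,.102),(.045,0,.078),(.07,0,.03)]]
    for u in proj(n,P): cv2.circle(z,tuple(int(v) for v in((u-[x0,y0]+.5)*f)),3,(0,0,255),-1)
    cv2.imwrite(f"pics/{n}chk.png",z)
E
```

```text
dot [ 0.4973 -0.0697  0.101 ]
wingc top [ 0.4911 -0.0504  0.102 ]
O [ 0.5363 -0.0416] screw [np.float64(0.4923650000000001), np.float64(-0.0511325), 0.09] -167.78514714181034
dot guide -0.000919308544297847 0.01917284563414701
bar rear top -0.07782090074038514 -0.015177988655678371
bar rear top -0.07189942232747193 0.019358514997748773
bar rear side -0.08085521206654818 -0.008253439063390702
bar rear side -0.07331242855793857 0.030630867245934616
```

View pics/sidechk.png

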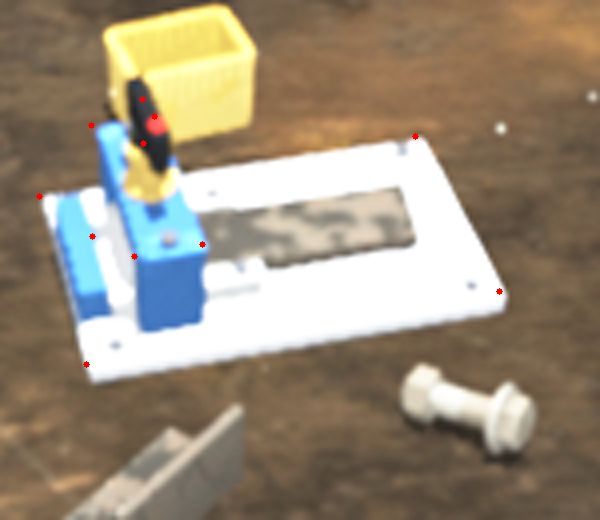

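View pics/topchk.png

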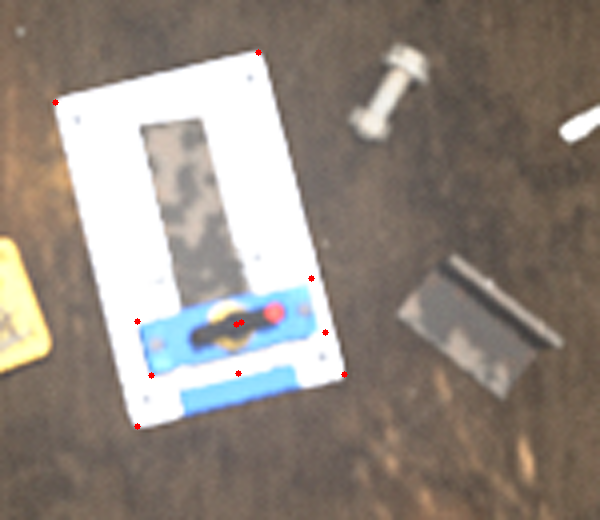

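```bash
cat >> h.py <<'E'
def delta(c,t):
    p=np.radians(c[3]);d=np.array(t[:3])-c[:3]
    return dict(dx=round(d@[np.cos(p),np.sin(p),0],4),dy=round(d@[np.sin(p),-np.cos(p),0],4),dz=round(-d[2],4),wz=round(-(t[3]-c[3]),2))
E
python3 - <<'E'
from h import *
print(delta([.254,.571,.223,-23.94],[.640,-.020,.12,12.2]))
top=[(193,342),(283,308)]
e=[onz("top",(315+u/4-.5,145+v/4-.5),.1) for u,v in top];d=e[1]-e[0];print("wing",np.mean(e,0),np.degrees(np.arctan2(d[1],d[0])),np.linalg.norm(d))
for n,p in(("top",(383.9,223)),): print(onz(n,p,.102))
E
```

```text
{'dx': np.float64(0.5926), 'dy': np.float64(0.3835), 'dz': np.float64(0.103), 'wz': -36.14}
wing [ 0.4911 -0.0496  0.1   ] -71.05276060218625 0.04894591513325183
[ 0.496  -0.0696  0.102 ]
```

Request:
drive_tool([
  {"dx": 0.5926,"dy": 0.3835,"dz": 0,"wz": -36.1},
  {"dx": 0.5926,"dy": 0.3835,"dz": 0,"wz": -36.1},
  {"dx": 0.5926,"dy": 0.3835,"dz": 0,"wz": -36.1},
  {"dx": 0.5926,"dy": 0.3835,"dz": 0,"wz": -36.1},
  {"dx": 0.5926,"dy": 0.3835,"dz": 0,"wz": -36.1},
  {"dx": 0.5926,"dy": 0.3835,"dz": 0,"wz": -36.1},
  {"dx": 0.5926,"dy": 0.3835,"dz": 0,"wz": -36.1},
  {"dx": 0.5926,"dy": 0.3835,"dz": 0,"wz": -36.1},
  {"dx": 0.5926,"dy": 0.3835,"dz": 0,"wz": -36.1},
  {"dx": 0.5926,"dy": 0.3835,"dz": 0,"wz": -36.1},
  {"dx": 0.5926,"dy": 0.3835,"dz": 0,"wz": -36.1},
  {"dx": 0.5926,"dy": 0.3835,"dz": 0,"wz": -36.1},
  {"dx": 0.5926,"dy": 0.3835,"dz": 0.05,"wz": -36.1},
  {"dx": 0.5926,"dy": 0.3835,"dz": 0.103,"wz": -36.1},
  {"dx": 0.5926,"dy": 0.3835,"dz": 0.103,"wz": -36.1},
  {"dx": 0.5926,"dy": 0.3835,"dz": 0.103,"wz": -36.1},
  {"dx": 0.5926,"dy": 0.3835,"dz": 0.103,"wz": -36.1},
  {"dx": 0.5926,"dy": 0.3835,"dz": 0.103,"wz": -36.1},
  {"dx": 0.5926,"dy": 0.3835,"dz": 0.103,"wz": -36.1},
], gripper=0)

```text
schema error: expected keys dx, dy, dz, wx, wy, wz
```

Request:
drive_tool([
  {"dx": 0.593,"dy": 0.384,"dz": 0,"wx": 0,"wy": 0,"wz": -36.1},
  {"dx": 0.593,"dy": 0.384,"dz": 0,"wx": 0,"wy": 0,"wz": -36.1},
  {"dx": 0.593,"dy": 0.384,"dz": 0,"wx": 0,"wy": 0,"wz": -36.1},
  {"dx": 0.593,"dy": 0.384,"dz": 0,"wx": 0,"wy": 0,"wz": -36.1},
  {"dx": 0.593,"dy": 0.384,"dz": 0,"wx": 0,"wy": 0,"wz": -36.1},
  {"dx": 0.593,"dy": 0.384,"dz": 0,"wx": 0,"wy": 0,"wz": -36.1},
  {"dx": 0.593,"dy": 0.384,"dz": 0,"wx": 0,"wy": 0,"wz": -36.1},
  {"dx": 0.593,"dy": 0.384,"dz": 0,"wx": 0,"wy": 0,"wz": -36.1},
  {"dx": 0.593,"dy": 0.384,"dz": 0,"wx": 0,"wy": 0,"wz": -36.1},
  {"dx": 0.593,"dy": 0.384,"dz": 0,"wx": 0,"wy": 0,"wz": -36.1},
  {"dx": 0.593,"dy": 0.384,"dz": 0,"wx": 0,"wy": 0,"wz": -36.1},
  {"dx": 0.593,"dy": 0.384,"dz": 0,"wx": 0,"wy": 0,"wz": -36.1},
  {"dx": 0.593,"dy": 0.384,"dz": 0.05,"wx": 0,"wy": 0,"wz": -36.1},
  {"dx": 0.593,"dy": 0.384,"dz": 0.103,"wx": 0,"wy": 0,"wz": -36.1},
  {"dx": 0.593,"dy": 0.384,"dz": 0.103,"wx": 0,"wy": 0,"wz": -36.1},
  {"dx": 0.593,"dy": 0.384,"dz": 0.103,"wx": 0,"wy": 0,"wz": -36.1},
  {"dx": 0.593,"dy": 0.384,"dz": 0.103,"wx": 0,"wy": 0,"wz": -36.1},
  {"dx": 0.593,"dy": 0.384,"dz": 0.103,"wx": 0,"wy": 0,"wz": -36.1},
  {"dx": 0.593,"dy": 0.384,"dz": 0.103,"wx": 0,"wy": 0,"wz": -36.1},
], gripper=0)

```text
time_s: 2.0
tcp_pos: [0.6406, -0.0191, 0.1219]
ee_rot: [[0.977, 0.212, 0.004], [0.212, -0.977, 0.001], [0.004, 0.0, -1.0]]
wrist_force: [-0.9, 0.4, 0.1]
gripper_width: 0.005
```

Request:
drive_tool([
  {"dx": 0,"dy": 0,"dz": 0.04,"wx": 0,"wy": 0,"wz": 0},
  {"dx": 0,"dy": 0,"dz": 0.08,"wx": 0,"wy": 0,"wz": 0},
  {"dx": 0,"dy": 0,"dz": 0.1,"wx": 0,"wy": 0,"wz": 0},
  {"dx": 0,"dy": 0,"dz": 0.105,"wx": 0,"wy": 0,"wz": 0},
  {"dx": 0,"dy": 0,"dz": 0.105,"wx": 0,"wy": 0,"wz": 0},
  {"dx": 0,"dy": 0,"dz": 0.105,"wx": 0,"wy": 0,"wz": 0},
  {"dx": 0,"dy": 0,"dz": 0.105,"wx": 0,"wy": 0,"wz": 0},
])

```text
time_s: 2.7
tcp_pos: [0.6412, -0.0199, 0.0168]
ee_rot: [[0.977, 0.211, 0.004], [0.211, -0.977, 0.001], [0.004, 0.0, -1.0]]
wrist_force: [0.4, 0.2, 1.0]
gripper_width: 0.009
```

```bash
python3 - <<'E'
from h import *
for n in("side","top"):
    im=cams.capture(n)[:,:,::-1]; x0,y0=(315,145) if n=="top" else (250,180)
    cv2.imwrite(f"pics/{n}1.png",im);cv2.imwrite(f"pics/{n}1z.png",cv2.resize(im[y0:y0+130,x0:x0+150],None,fx=4,fy=4,interpolation=cv2.INTER_CUBIC))
s=r.sense();print(s["tcp_pos"],s["wrist_force"],s["joints"])
E
```

```text
[ 0.6406 -0.0201  0.0161] [ 0.3305 -0.7057 -0.0295] [ 12.6435  35.0058 -10.474    0.0078 -44.3617  89.5274]
```

View pics/side1z.png

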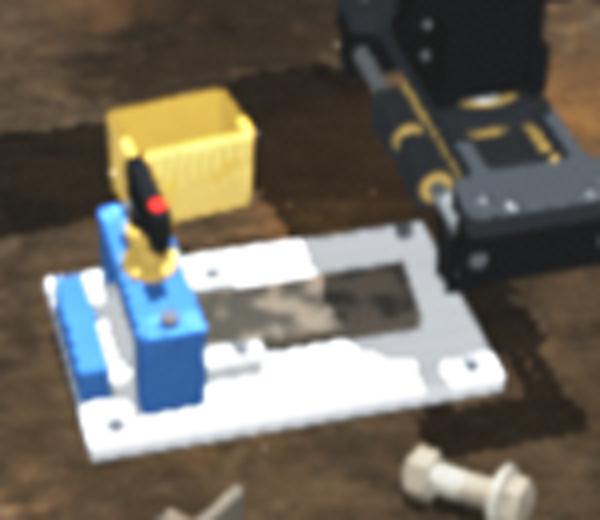

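```bash
python3 - <<'E'
from h import *
s=r.sense();t=s["tcp_pos"];print((proj("side",[t,t+[0,0,.07]])-[250,180])*4,(proj("top",[t,t+[0,0,.07]])-[315,145])*4)
E
```

```text
[[458.153  279.0517]
 [467.1769 158.7335]] [[156.6374  70.0507]
 [164.8164  42.3264]]
```

View pics/side1.png

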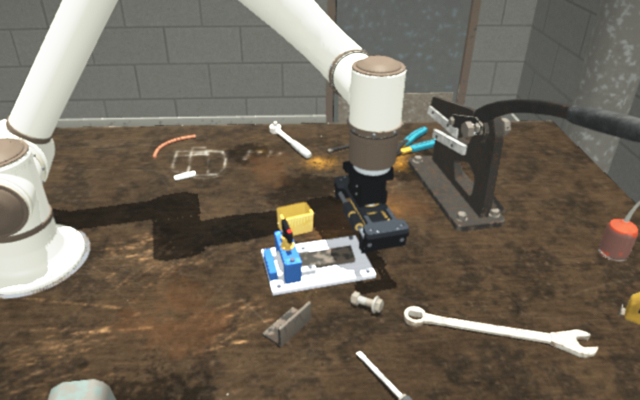

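View pics/top1z.png

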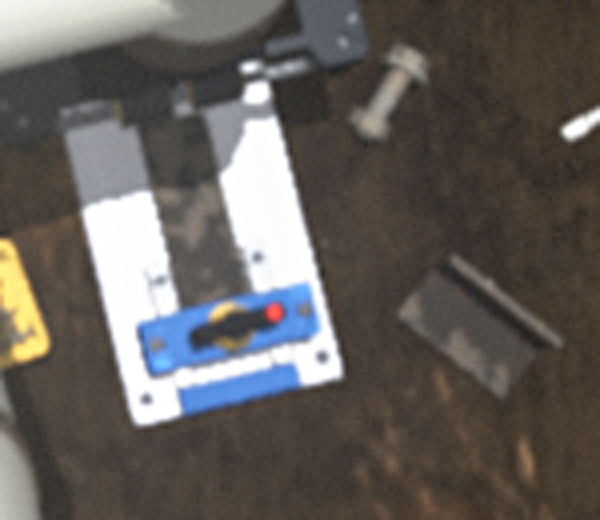

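Request:
drive_tool([
  {"dx": -0.005,"dy": 0,"dz": 0.0025,"wx": 0,"wy": 0,"wz": 0},
  {"dx": -0.01,"dy": 0,"dz": 0.0025,"wx": 0,"wy": 0,"wz": 0},
  {"dx": -0.014,"dy": 0,"dz": 0.0025,"wx": 0,"wy": 0,"wz": 0},
  {"dx": -0.018,"dy": 0,"dz": 0.0025,"wx": 0,"wy": 0,"wz": 0},
  {"dx": -0.022,"dy": 0,"dz": 0.0025,"wx": 0,"wy": 0,"wz": 0},
  {"dx": -0.026,"dy": 0,"dz": 0.0025,"wx": 0,"wy": 0,"wz": 0},
  {"dx": -0.03,"dy": 0,"dz": 0.0025,"wx": 0,"wy": 0,"wz": 0},
  {"dx": -0.034,"dy": 0,"dz": 0.0025,"wx": 0,"wy": 0,"wz": 0},
  {"dx": -0.036,"dy": 0,"dz": 0.0025,"wx": 0,"wy": 0,"wz": 0},
])

```text
time_s: 3.7
tcp_pos: [0.6042, -0.028, 0.0121]
ee_rot: [[0.978, 0.211, 0.0], [0.211, -0.978, -0.0], [-0.0, 0.0, -1.0]]
wrist_force: [1.6, -0.4, -0.7]
gripper_width: 0.001
```

Request:
drive_tool([
  {"dx": -0.001,"dy": 0,"dz": 0,"wx": 0,"wy": 0,"wz": 0},
  {"dx": -0.002,"dy": 0,"dz": 0,"wx": 0,"wy": 0,"wz": 0},
  {"dx": -0.003,"dy": 0,"dz": 0,"wx": 0,"wy": 0,"wz": 0},
  {"dx": -0.004,"dy": 0,"dz": 0,"wx": 0,"wy": 0,"wz": 0},
  {"dx": -0.005,"dy": 0,"dz": 0,"wx": 0,"wy": 0,"wz": 0},
])

```text
time_s: 4.2
tcp_pos: [0.5998, -0.0289, 0.0121]
ee_rot: [[0.978, 0.211, 0.0], [0.211, -0.978, 0.0], [0.0, 0.0, -1.0]]
wrist_force: [1.8, 0.9, 0.8]
gripper_width: 0.003
```

Request:
drive_tool([
  {"dx": -0.001,"dy": 0,"dz": 0,"wx": 0,"wy": 0,"wz": 0},
  {"dx": -0.002,"dy": 0,"dz": 0,"wx": 0,"wy": 0,"wz": 0},
  {"dx": -0.002,"dy": 0,"dz": 0,"wx": 0,"wy": 0,"wz": 0},
])

```text
time_s: 4.5
tcp_pos: [0.5994, -0.0291, 0.0125]
ee_rot: [[0.977, 0.211, 0.004], [0.211, -0.977, 0.0], [0.004, 0.0, -1.0]]
wrist_force: [5.9, 0.3, -1.1]
gripper_width: 0.009
```

Request:
drive_tool([
  {"dx": -0.001,"dy": 0,"dz": 0,"wx": 0,"wy": 0,"wz": 0},
  {"dx": -0.002,"dy": 0,"dz": 0,"wx": 0,"wy": 0,"wz": 0},
  {"dx": -0.002,"dy": 0,"dz": 0,"wx": 0,"wy": 0,"wz": 0},
])

```text
time_s: 4.8
tcp_pos: [0.5994, -0.0292, 0.0132]
ee_rot: [[0.977, 0.212, 0.008], [0.212, -0.977, 0.001], [0.008, 0.001, -1.0]]
wrist_force: [8.1, 0.7, -1.8]
gripper_width: 0.004
```

Request:
drive_tool([
  {"dx": -0.002,"dy": 0,"dz": 0,"wx": 0,"wy": 0,"wz": 0},
  {"dx": -0.004,"dy": 0,"dz": 0,"wx": 0,"wy": 0,"wz": 0},
  {"dx": -0.005,"dy": 0,"dz": 0,"wx": 0,"wy": 0,"wz": 0},
  {"dx": -0.005,"dy": 0,"dz": 0,"wx": 0,"wy": 0,"wz": 0},
])

```text
time_s: 5.2
tcp_pos: [0.5992, -0.0293, 0.0149]
ee_rot: [[0.977, 0.213, 0.018], [0.213, -0.977, 0.002], [0.019, 0.002, -1.0]]
wrist_force: [12.0, 1.1, -2.0]
gripper_width: 0.003
```

```bash
python3 - <<'E'
from h import *
for n in("side","top"):
    im=cams.capture(n)[:,:,::-1]; x0,y0=(315,145) if n=="top" else (250,200)
    cv2.imwrite(f"pics/{n}2.png",im);cv2.imwrite(f"pics/{n}2z.png",cv2.resize(im[y0:y0+130,x0:x0+150],None,fx=4,fy=4,interpolation=cv2.INTER_CUBIC))
s=r.sense();print(s["tcp_pos"],s["wrist_force"],s["joints"])
E
```

```text
[ 0.5993 -0.0293  0.0149] [13.3294  1.5431 -2.4166] [ 12.7067  31.7512 -17.58     0.1617 -39.6123  89.4849]
```

View pics/side2z.png

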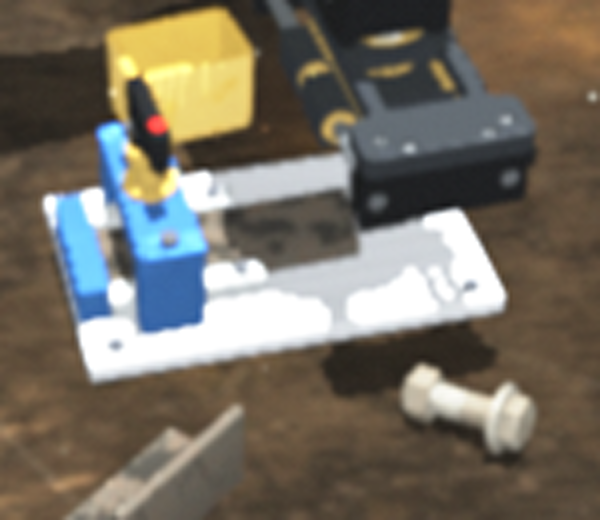

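View pics/top2z.png

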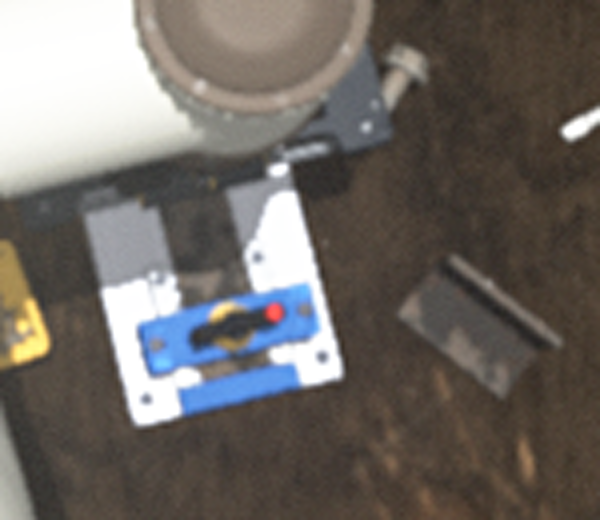

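Request:
drive_tool([
  {"dx": 0.01,"dy": 0,"dz": -0.002,"wx": 0,"wy": 0,"wz": 0},
  {"dx": 0.02,"dy": 0,"dz": -0.01,"wx": 0,"wy": 0,"wz": 0},
  {"dx": 0.02,"dy": 0,"dz": -0.05,"wx": 0,"wy": 0,"wz": 0},
  {"dx": 0.02,"dy": 0,"dz": -0.09,"wx": 0,"wy": 0,"wz": 0},
  {"dx": 0.02,"dy": 0,"dz": -0.13,"wx": 0,"wy": 0,"wz": 0},
  {"dx": 0,"dy": 0,"dz": -0.15,"wx": 0,"wy": 0,"wz": 8},
  {"dx": -0.04,"dy": 0,"dz": -0.15,"wx": 0,"wy": 0,"wz": 16},
  {"dx": -0.08,"dy": 0,"dz": -0.15,"wx": 0,"wy": 0,"wz": 24},
  {"dx": -0.0993,"dy": 0,"dz": -0.15,"wx": 0,"wy": 0,"wz": 32},
  {"dx": -0.0993,"dy": 0,"dz": -0.15,"wx": 0,"wy": 0,"wz": 40},
  {"dx": -0.0993,"dy": 0,"dz": -0.15,"wx": 0,"wy": 0,"wz": 48},
  {"dx": -0.0993,"dy": 0,"dz": -0.15,"wx": 0,"wy": 0,"wz": 56},
  {"dx": -0.0993,"dy": 0,"dz": -0.15,"wx": 0,"wy": 0,"wz": 64},
  {"dx": -0.0993,"dy": 0,"dz": -0.15,"wx": 0,"wy": 0,"wz": 72},
  {"dx": -0.0993,"dy": 0,"dz": -0.15,"wx": 0,"wy": 0,"wz": 80},
  {"dx": -0.0993,"dy": 0,"dz": -0.15,"wx": 0,"wy": 0,"wz": 87.2},
  {"dx": -0.0993,"dy": 0,"dz": -0.15,"wx": 0,"wy": 0,"wz": 87.2},
  {"dx": -0.0993,"dy": 0,"dz": -0.15,"wx": 0,"wy": 0,"wz": 87.2},
], gripper=0.6)

```text
time_s: 7.1
tcp_pos: [0.4926, -0.052, 0.1616]
ee_rot: [[0.26, -0.965, -0.003], [-0.965, -0.26, -0.0], [-0.0, 0.003, -1.0]]
wrist_force: [-0.3, -0.7, 0.1]
gripper_width: 0.598
```

```bash
python3 - <<'E'
from h import *
for n in("side",):
    im=cams.capture(n)[:,:,::-1]; x0,y0=(240,160)
    cv2.imwrite(f"pics/{n}3.png",im);cv2.imwrite(f"pics/{n}3z.png",cv2.resize(im[y0:y0+140,x0:x0+160],None,fx=4,fy=4,interpolation=cv2.INTER_CUBIC))
s=r.sense();print(s["tcp_pos"],s["wrist_force"],s["joints"])
E
```

```text
[ 0.4929 -0.052   0.1617] [ 0.634  -0.4984  0.3255] [ 12.7815  12.8155 -22.4039  -0.0136 -54.9116   2.304 ]
```

View pics/side3z.png

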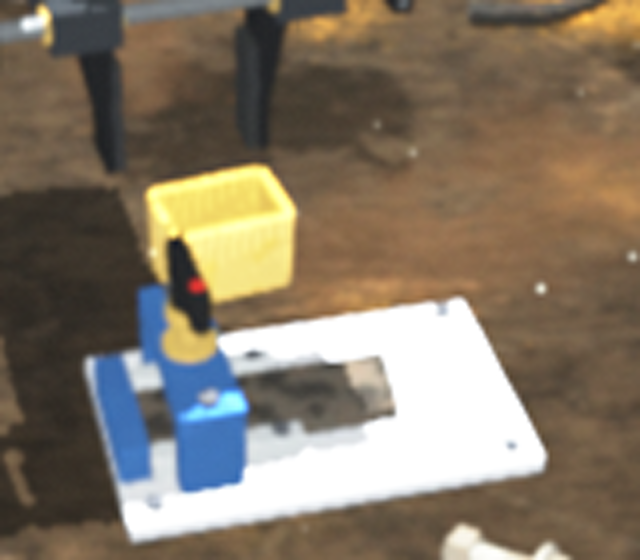

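```bash
python3 - <<'E'
from h import *
print(onz("side",(240+188/4-.4,160+285/4-.4),.09), (proj("side",[[.4929,-.052,.1617],[.494,-.0515,.09],[.494,-.0515,.102]])-[240,160]+.4)*4)
im=cv2.imread("pics/side3.png");print(im[225:245,280:296].max(2))
E
```

```text
[ 0.4947 -0.0537  0.09  ] [[179.6991 145.4144]
 [186.34   282.0189]
 [185.6895 259.8666]]
[[227 175  80  39  42  42  42  62 140 227 249 251 251 249 249 251]
 [227 177  83  39  42  43  42  44 104 200 248 251 251 248 248 249]
 [223 179  83  39  40  42  42  44  70 163 238 250 250 248 248 248]
 [219 189  92  39  41  41  42  42  57 116 206 246 248 247 247 247]
 [206 192 103  43  39  40  43  70 108 140 194 239 247 247 247 247]
 [155 155  97  46  39  41  57 119 182 201 214 234 245 247 247 246]
 [113  99  75  49  39  40  66 146 213 227 221 219 236 245 247 246]
 [149 111  73  46  39  40  57 121 184 193 177 159 205 244 247 247]
 [165 127  77  47  41  39  40  62  91  97  85  84 166 239 247 246]
 [172 137  87  52  41  41  40  42  44  46  46  56 135 217 238 234]
 [169 136 109  63  40  41  41  42  42  45  45  49 104 169 188 170]
 [167 144 147  97  57  42  40  40  43  45  45  44  77 119 129 120]
 [166 163 192 162 121  83  51  41  43  44  44  45  74 112 120 118]
 [167 165 212 213 192 158 104  51  42  46  43  44  76 117 128 127]
 [171 156 212 227 227 214 167  83  42  43  44  46  69 110 132 136]
 [177 161 194 224 232 231 202 117  48  43  43  50  84 115 119 128]
 [177 165 178 217 226 229 211 141  66  43  43  49  84 116 101 101]
 [171 151 196 215 219 225 218 176 112  68  59  77 117 136 112  93]
 [161 186 215 218 218 226 230 217 181 138 125 143 177 184 150 152]
 [150 207 221 220 218 226 231 232 222 199 189 196 210 206 203 255]]
```

Request:
drive_tool([
  {"dx": 0,"dy": -0.001,"dz": 0.03,"wx": 0,"wy": 0,"wz": 0},
  {"dx": 0,"dy": -0.001,"dz": 0.06,"wx": 0,"wy": 0,"wz": 0},
  {"dx": 0,"dy": -0.001,"dz": 0.075,"wx": 0,"wy": 0,"wz": 0},
  {"dx": 0,"dy": -0.001,"dz": 0.082,"wx": 0,"wy": 0,"wz": 0},
  {"dx": 0,"dy": -0.001,"dz": 0.082,"wx": 0,"wy": 0,"wz": 0},
  {"dx": 0,"dy": -0.001,"dz": 0.082,"wx": 0,"wy": 0,"wz": 0},
])

```text
time_s: 7.75
tcp_pos: [0.4954, -0.0515, 0.0808]
ee_rot: [[0.259, -0.966, 0.001], [-0.966, -0.259, -0.0], [0.0, -0.001, -1.0]]
wrist_force: [0.2, -0.6, 0.3]
gripper_width: 0.6
```

Request:
drive_tool([
  {"dx": 0,"dy": 0,"dz": 0,"wx": 0,"wy": 0,"wz": 0},
  {"dx": 0,"dy": 0,"dz": 0,"wx": 0,"wy": 0,"wz": 0},
  {"dx": 0,"dy": 0,"dz": 0,"wx": 0,"wy": 0,"wz": 0},
  {"dx": 0,"dy": 0,"dz": 0,"wx": 0,"wy": 0,"wz": 0},
  {"dx": 0,"dy": 0,"dz": 0,"wx": 0,"wy": 0,"wz": 0},
  {"dx": 0,"dy": 0,"dz": 0,"wx": 0,"wy": 0,"wz": 0},
  {"dx": 0,"dy": 0,"dz": 0,"wx": 0,"wy": 0,"wz": 0},
  {"dx": 0,"dy": 0,"dz": 0,"wx": 0,"wy": 0,"wz": 0},
], gripper=0)

```text
time_s: 8.55
tcp_pos: [0.4939, -0.0519, 0.0804]
ee_rot: [[0.258, -0.966, -0.002], [-0.966, -0.258, -0.001], [0.0, 0.002, -1.0]]
wrist_force: [-3.3, -1.2, 4.8]
gripper_width: 0.111
```

```bash
python3 - <<'E'
from h import *
for n in("side",):
    im=cams.capture(n)[:,:,::-1]; x0,y0=(230,160)
    cv2.imwrite(f"pics/{n}4.png",im);cv2.imwrite(f"pics/{n}4z.png",cv2.resize(im[y0:y0+140,x0:x0+160],None,fx=4,fy=4,interpolation=cv2.INTER_CUBIC))
s=r.sense();print({k:s[k] for k in("tcp_pos","ee_rot","wrist_force","moment","gripper_width","joints")})
E
```

```text
{'tcp_pos': array([ 0.4939, -0.0519,  0.0804]), 'ee_rot': array([[ 0.2581, -0.9661, -0.0018],
       [-0.9661, -0.2581, -0.0006],
       [ 0.0001,  0.0019, -1.    ]]), 'wrist_force': array([-3.2475, -1.1411,  5.7928]), 'moment': array([-0.137 ,  0.7997, -0.0646]), 'gripper_width': 0.11000257897106412, 'joints': array([ 12.7798,  18.8835, -28.0713,   0.0152, -43.155 ,   2.1642])}
```

View pics/side4z.png

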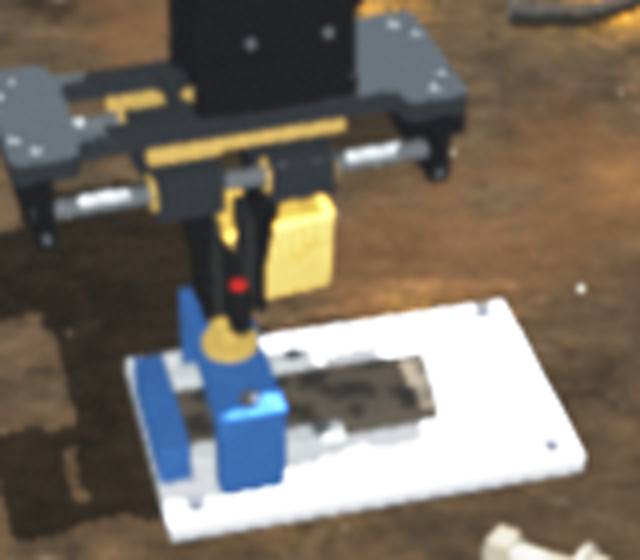

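Request:
drive_tool([
  {"dx": 0,"dy": 0,"dz": 0,"wx": 0,"wy": 0,"wz": 7},
  {"dx": 0,"dy": 0,"dz": 0,"wx": 0,"wy": 0,"wz": 14},
  {"dx": 0,"dy": 0,"dz": 0,"wx": 0,"wy": 0,"wz": 21},
  {"dx": 0,"dy": 0,"dz": 0,"wx": 0,"wy": 0,"wz": 28},
  {"dx": 0,"dy": 0,"dz": 0,"wx": 0,"wy": 0,"wz": 35},
  {"dx": 0,"dy": 0,"dz": 0,"wx": 0,"wy": 0,"wz": 42},
  {"dx": 0,"dy": 0,"dz": 0,"wx": 0,"wy": 0,"wz": 49},
  {"dx": 0,"dy": 0,"dz": 0,"wx": 0,"wy": 0,"wz": 56},
  {"dx": 0,"dy": 0,"dz": 0,"wx": 0,"wy": 0,"wz": 63},
  {"dx": 0,"dy": 0,"dz": 0,"wx": 0,"wy": 0,"wz": 70},
  {"dx": 0,"dy": 0,"dz": 0,"wx": 0,"wy": 0,"wz": 77},
  {"dx": 0,"dy": 0,"dz": 0,"wx": 0,"wy": 0,"wz": 84},
  {"dx": 0,"dy": 0,"dz": 0,"wx": 0,"wy": 0,"wz": 84},
  {"dx": 0,"dy": 0,"dz": 0,"wx": 0,"wy": 0,"wz": 84},
])

```text
time_s: 10.0
tcp_pos: [0.494, -0.0519, 0.0804]
ee_rot: [[-0.933, -0.359, -0.002], [-0.359, 0.933, -0.001], [0.002, 0.0, -1.0]]
wrist_force: [-3.4, -0.9, 6.1]
gripper_width: 0.114
```

```bash
python3 - <<'E'
from h import *
s=r.sense();print({k:s[k] for k in("tcp_pos","ee_rot","wrist_force","moment","gripper_width","joints")});R=s["ee_rot"];print("yaw",np.degrees(np.arctan2(R[1,0],R[0,0])))
E
```

```text
{'tcp_pos': array([ 0.494 , -0.0519,  0.0804]), 'ee_rot': array([[-0.9334, -0.3588, -0.0016],
       [-0.3588,  0.9334, -0.0005],
       [ 0.0017,  0.0001, -1.    ]]), 'wrist_force': array([-3.4195, -0.8823,  6.1073]), 'moment': array([-0.1237,  0.6774, -0.088 ]), 'gripper_width': 0.11419723153009613, 'joints': array([ 12.7781,  18.8864, -28.0688,   0.0121, -43.1408, -81.7596])}
yaw -158.9725889518228
```

Request:
drive_tool([
  {"dx": 0,"dy": 0,"dz": 0,"wx": 0,"wy": 0,"wz": 4},
  {"dx": 0,"dy": 0,"dz": 0,"wx": 0,"wy": 0,"wz": 8},
  {"dx": 0,"dy": 0,"dz": 0,"wx": 0,"wy": 0,"wz": 10},
  {"dx": 0,"dy": 0,"dz": 0,"wx": 0,"wy": 0,"wz": 10},
])

```text
time_s: 10.4
tcp_pos: [0.494, -0.0519, 0.0804]
ee_rot: [[-0.981, -0.192, -0.002], [-0.192, 0.981, -0.001], [0.002, -0.0, -1.0]]
wrist_force: [-4.3, 0.1, 5.3]
gripper_width: 0.114
```

```bash
cat > s.py <<'E'
from h import *
s=r.sense();print({k:s[k] for k in("tcp_pos","wrist_force","moment","gripper_width")});R=s["ee_rot"];print("yaw",np.degrees(np.arctan2(R[1,0],R[0,0])),s["joints"][5],s["effort"][5])
E
python3 s.py
```

```text
{'tcp_pos': array([ 0.494 , -0.0519,  0.0804]), 'wrist_force': array([-4.3193,  0.1229,  5.3281]), 'moment': array([-0.1183,  0.7791,  0.2571]), 'gripper_width': 0.11409668198837274}
yaw -168.9029117975265 -91.71638851457642 -0.40625983849167824
```

Request:
drive_tool([
  {"dx": 0,"dy": 0,"dz": 0,"wx": 0,"wy": 0,"wz": 2},
  {"dx": 0,"dy": 0,"dz": 0,"wx": 0,"wy": 0,"wz": 4},
  {"dx": 0,"dy": 0,"dz": 0,"wx": 0,"wy": 0,"wz": 4},
  {"dx": 0,"dy": 0,"dz": 0,"wx": 0,"wy": 0,"wz": 4},
])

```text
time_s: 10.8
tcp_pos: [0.4941, -0.0519, 0.0804]
ee_rot: [[-0.992, -0.126, -0.002], [-0.126, 0.992, -0.001], [0.002, -0.001, -1.0]]
wrist_force: [-4.0, 0.1, 5.8]
gripper_width: 0.116
```

```bash
python3 s.py; python3 - <<'E'
from h import *
for n in("side",):
    im=cams.capture(n)[:,:,::-1]; x0,y0=(230,160)
    cv2.imwrite(f"pics/{n}5.png",im);cv2.imwrite(f"pics/{n}5z.png",cv2.resize(im[y0:y0+140,x0:x0+160],None,fx=4,fy=4,interpolation=cv2.INTER_CUBIC))
E
```

```text
{'tcp_pos': array([ 0.4941, -0.0519,  0.0804]), 'wrist_force': array([-4.0146,  0.1461,  5.7683]), 'moment': array([-0.0717,  0.7877,  0.7621]), 'gripper_width': 0.11550060879529056}
yaw -172.77183085700148 -95.61485854302732 -0.7093566656112671
```

View pics/side5z.png

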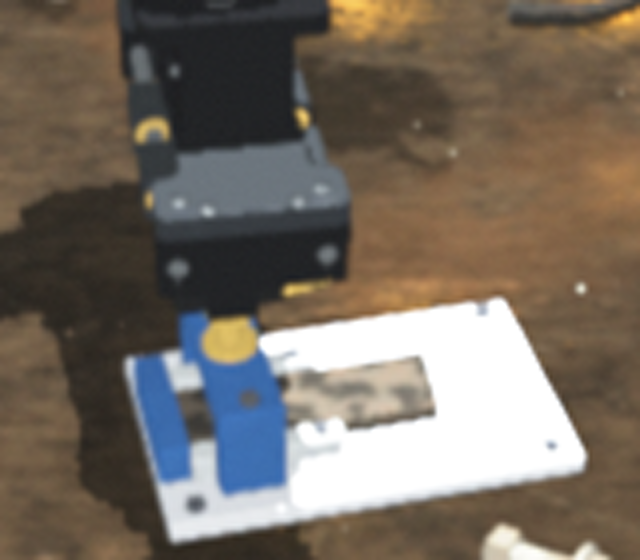

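Request:
drive_tool([
  {"dx": 0,"dy": 0,"dz": 0,"wx": 0,"wy": 0,"wz": -7},
  {"dx": 0,"dy": 0,"dz": 0,"wx": 0,"wy": 0,"wz": -14},
  {"dx": 0,"dy": 0,"dz": 0,"wx": 0,"wy": 0,"wz": -21},
  {"dx": 0,"dy": 0,"dz": 0,"wx": 0,"wy": 0,"wz": -28},
  {"dx": 0,"dy": 0,"dz": 0,"wx": 0,"wy": 0,"wz": -35},
  {"dx": 0,"dy": 0,"dz": 0,"wx": 0,"wy": 0,"wz": -42},
  {"dx": 0,"dy": 0,"dz": 0,"wx": 0,"wy": 0,"wz": -49},
  {"dx": 0,"dy": 0,"dz": 0,"wx": 0,"wy": 0,"wz": -56},
  {"dx": 0,"dy": 0,"dz": 0,"wx": 0,"wy": 0,"wz": -63},
  {"dx": 0,"dy": 0,"dz": 0,"wx": 0,"wy": 0,"wz": -70},
  {"dx": 0,"dy": 0,"dz": 0,"wx": 0,"wy": 0,"wz": -77},
  {"dx": 0,"dy": 0,"dz": 0,"wx": 0,"wy": 0,"wz": -84},
  {"dx": 0,"dy": 0,"dz": 0,"wx": 0,"wy": 0,"wz": -91},
  {"dx": 0,"dy": 0,"dz": 0,"wx": 0,"wy": 0,"wz": -95},
  {"dx": 0,"dy": 0,"dz": 0,"wx": 0,"wy": 0,"wz": -95},
  {"dx": 0,"dy": 0,"dz": 0,"wx": 0,"wy": 0,"wz": -95},
])

```text
time_s: 12.45
tcp_pos: [0.4939, -0.0518, 0.0804]
ee_rot: [[0.209, -0.978, -0.002], [-0.978, -0.209, -0.0], [0.0, 0.002, -1.0]]
wrist_force: [-4.3, -0.6, 6.9]
gripper_width: 0.116
```

```bash
python3 s.py; python3 - <<'E'
from h import *
for n in("side",):
    im=cams.capture(n)[:,:,::-1]; x0,y0=(230,160)
    cv2.imwrite(f"pics/{n}6.png",im);cv2.imwrite(f"pics/{n}6z.png",cv2.resize(im[y0:y0+140,x0:x0+160],None,fx=4,fy=4,interpolation=cv2.INTER_CUBIC))
    for k in(0,3,4,6):
        h=cv2.cvtColor(cv2.imread(f"pics/side{k}.png"),cv2.COLOR_BGR2HSV)[215:250,275:305]
        ys,xs=np.nonzero(((h[...,0]<8)|(h[...,0]>172))&(h[...,1]>130)&(h[...,2]>100));p=(xs.mean()+275,ys.mean()+215)
        q=onz("side",p,.101)[:2]-[.494,-.0519];print(k,p,len(xs),q,np.degrees(np.arctan2(q[1],q[0])))
E
```

```text
{'tcp_pos': array([ 0.4939, -0.0518,  0.0804]), 'wrist_force': array([-4.253 , -0.5672,  6.8595]), 'moment': array([-0.0376,  1.0884,  0.0151]), 'gripper_width': 0.11574154256550916}
yaw -77.95195236937934 -0.7360619222411661 -0.05113929742947221
0 (np.float64(288.5), np.float64(231.05)) 20 [ 0.0042 -0.0173] -76.24902440352345
3 (np.float64(288.5), np.float64(230.71428571428572)) 14 [ 0.0042 -0.0163] -75.45962097865757
4 (np.float64(289.11764705882354), np.float64(230.58823529411765)) 17 [ 0.0053 -0.016 ] -71.687213686843
6 (np.float64(288.6470588235294), np.float64(231.0)) 17 [ 0.0045 -0.0171] -75.35256759739624
```

View pics/side6z.png

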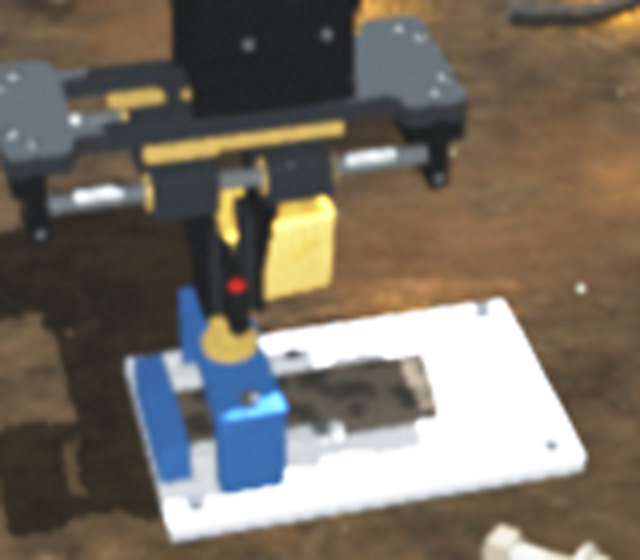

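```bash
python3 -c "
from station import ticket
print(ticket.finish_job())"
```

```text
the job is handed in; nothing more can be done
None
```

I slid the bar home, seated the thumbscrew, backed it off a quarter turn and handed the job in at about 12.5 s with the wing still gripped. The tool gives no verdict, so these are my own last checks:

- **Bar:** I pushed it with closed fingers until it stopped moving, with up to about 13 N on the wrist. In both camera views its front end is against the blue end stop, and its rear end has not moved since.
- **Seating:** I gripped the wing and turned it clockwise. The turning moment stayed small, then rose to about 0.76 N m at a tool angle of about −169 to −173°. The stop was predicted at −167.8°.
- **Backing off:** The tool ended at −78.0°, against a target of −77.8°, with almost no turning moment left.
- **Grip:** The fingers are stopped on the wing at about 10 mm opening. The grasp point is about 9 mm above the wing's centre.
- **Objects beside the guide:** I never touched the bolt, bin or angle-iron. The bin shows no movement in the last side picture; the bolt is only partly in it and the angle-iron is outside it. They were not measured.

Two small disagreements:
- The two cameras differed by 2–3 mm on where the guide is. I used a position between them, and contact with the bar and wing agreed with it to about 2 mm.
- The red dot in the side picture puts the wing at about −75°, 2–3° from the tool's reading. This is well inside the 15° tolerance.

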